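# Snap the end cover into a bearing unit

### The job

Two flanged bearing units stand on the laser's fixture plate; the black end cover of one is only started in its hub and still stands proud. Take the seating driver whose cup fits over that cover, press it squarely down on the cover's rim until the cover clicks home with its rim flat on the hub all round, pushing no harder than that takes so that the thin cover is not dented, then stand the driver upright in its tray again. Press only with the driver, not with the gripper, and leave the finished unit, the smaller driver, the spare cover, the name plates and the caliper where they are.

Things in the scene. Friction and masses are not known exactly. Their poses are not given: they have to be found in the camera images.
- driver_center (a point): the larger of two seating drivers standing in the tray: white cup, open downwards (60 mm across, 52 mm inside, 12 mm deep, its lower edge presses), and a plain aluminium stem 24 mm thick; 120 mm high in all, 0.2 to 0.4 kg. Hold it by the upper half of the stem. Point on the axis half-way up, 60 mm above the cup's lower edge; z up the stem
- small_driver_center (a point): the smaller driver, of the same shape and height but with a cup only 40 mm across outside (32 mm inside), too narrow for this cover: not needed, stays where it is. Point on its axis, half-way up (60 mm)
- tray: low grey plastic tray fixed to the desk, 240 mm (its x) by 130 mm (its y), rim 18 mm high, floor 4 mm thick; a 10 mm high divider across its middle (along y) makes two compartments 113 by 120 mm with one driver in each; which driver is in which varies. Origin at the centre of the underside
- cover_rim (a point): black cover, 0.1 kg, bare steel below its rim, started in the hub: flat rim 62 mm across, 3 mm thick; on it a dome 10 mm high, 47 mm across at its foot, 34 mm at its flat top, so the larger cup fits over it with 2.5 mm to spare and bears on the rim. Point at the centre of the rim's upper face; z up. At first it is 13.6 mm above the hub's face, home 3 mm. Over 35 N dents it; off-centre pressing tilts it
- unit_face (a point): centre of the hub's face on the open bearing unit, z up. Grey 117 mm square flange, round hub 82 mm across, its face 42 mm above the flange's back. Eight spring bumps in the bore resist the cover, more and more over 7 mm up to about 15 to 23 N; then it jumps the last 4 mm with a click and the push falls away. The unit stands on four soft rubber feet 16 mm high and sinks about 1 mm per 3 N of push
- done_unit: the finished bearing unit beside it, the same but with its cover already home (rim flat on the hub): leave alone. Origin at the centre of its flange's underside; its dome's top is 55 mm above that. Which of the two places on the plate it has varies
- plate: aluminium fixture plate with small holes, 270 mm (its x) by 370 mm (its y), 12 mm thick, fixed to the desk; both bearing units stand on it. Origin at the centre of its underside
- spare_cover: a spare loose cover of the same kind lying dome up on the plate, nearer the robot than the units, 34 mm high in all; leave alone. Origin on its axis at its underside
- tag1: engraved steel name plate, 45 by 90 by 3 mm, on the fixture plate; leave alone. Origin at the centre of its underside
- tag2: engraved steel name plate, 35 by 70 by 3 mm, on the fixture plate; leave alone. Origin at the centre of its underside
- caliper: steel caliper, 210 mm long along its y, lying on the desk near the robot, 12 mm high; leave alone. Origin at the middle of the beam's underside
Things that resemble listed ones, but are neither listed nor needed, are in the scene too. What is shaped like the part that bears cover_rim but yellow is not meant.

How it is judged (in metres and radians):
On the way, in this order (a step that is already met when the one before it is completed fails the run):
1. the larger driver is lifted out of its tray (z of driver_center in the frame of tray above 0.09 m), for 0.1 s.
2. the cover has clicked home, its rim flat on the hub (z of cover_rim in the frame of unit_face below 0.0045 m and angle between cover_rim's own z axis and vertical below 0.04 rad and horizontal distance between cover_rim and unit_face below 0.004 m), for 0.2 s.
At the end, for the whole second after the job is handed in: the cover is home in the hub of the open unit (its rim within 1.5 mm of the hub's face, within 0.04 rad of level and within 4 mm of the bore's centre), and the larger driver stands upright (within 0.1 rad) on the tray's floor (all of step 2 and x of driver_center in the frame of tray between -0.115 and 0.115 m and y of driver_center in the frame of tray between -0.06 and 0.06 m and z of driver_center in the frame of tray between 0.06 and 0.068 m and angle between driver_center's own z axis and vertical below 0.1 rad); the robot touches nothing.
It fails at once if the cover is pressed harder than 35 N (while the unit is pushed down more than 9 mm) (contact force between driver and cover above 35 N and distance of unit_face from where it was at the start of the episode above 0.009 m).
It fails at once if the cover is pressed crooked (tilted more than 0.12 rad) (angle between cover_rim's own z axis and vertical above 0.12 rad).
It fails at once if the robot touches the cover itself, or anything but the larger driver presses it (contact force between any of the arm, the fingers, small_driver and cover above 1 N).
It fails at once if the finished unit is pressed or knocked (contact force between any of the arm, the fingers, driver and done_unit above 3 N).
It fails at once if a bystander (smaller driver, spare cover, name plates, caliper) is moved more than 20 mm (distance of any of small_driver_center, spare_cover, tag1, tag2, caliper from where it was at the start of the episode above 0.02 m).
It also fails if it takes over 51 s, if anything falls off the work surface, if the arm or the gripper's body presses on something with over 40 N, if the wrist force passes 120 N, or if a joint passes its speed limit or range.

### The arm

A 6-joint arm with a two-finger parallel gripper is mounted at the origin on the work surface. World frame = base frame: x ahead of the robot, y to its left, z up, the work surface at z = 0. Lengths are in m, angles in degrees, forces in N, time in s.
With the tool pointing down it reaches from about 0.35 to 0.875 m from the base axis. Payload 4.2 kg.
Tool frame: the origin (TCP) lies on the centre line of the jaws, within the pads' length; the fingertips stand 19 mm ahead of it and the grasp point (between the pads) is the TCP; z points along the fingers, y is the line along which they close (so a half turn about z gives the same grasp; the last joint's range is limited). The gripper opens to 87 mm and grips with 3 to 60 N. Pads are 19 mm wide; open, the fingers measure 117 mm over their backs; the gripper's body (75 mm by 190 mm) begins 51 mm behind the grasp point.
Start: joints at [-56.803, 22.042, 0.453, 0, -68.411, -14.817], TCP at [0.197, -0.593, 0.242] pointing down, gripper open.
Joint ranges: [-179.83, 179.83], [-69.29, 118.12], [-61.27, 80.66], [-181.25, 117.63], [-171.15, -9.14], [-177.46, 177.46]. Speed limits (degrees/s): [159.86, 159.86, 180, 180, 180, 180].

### API

Orientations are given as a 3x3 rotation matrix whose columns are the frame's x, y, z axes.
In Python, from station import sense, capture, finish_job, search_frame, masks_of gives the robot as it stands.
- The arm moves only by the tool drive_tool, never from a script. Its argument "rows" is a list of rows, each a list of 7 numbers: the opening in per cent of the stroke, from 0 (shut) to 100 (fully open), then the shift along the world's x, y, z in mm, then the turn, a rotation vector about the world's x, y, z in rad. In form: [[fingers, dx, dy, dz, wx, wy, wz], ...]. A call has 1 to 5 rows; each row shifts and turns the commanded pose from where the row before left it; what a row does not reach is not made up. A row lasts 1/12 s, in which the tool goes at most 41.7 mm and 7.16 degrees, less where a joint would pass 70% of its speed; a pose out of reach is approached as far as the arm can. A call is refused whole if a number of a shift passes 41.7 or a number of a turn 0.125, either way. A call with a gripper value outside its range is refused whole. The fingers move at their own pace and stop on an object; the grip force is fixed at half the most. Time passes only in rows, so rows that do not move let the fingers close. It gives the time, the measured TCP pose, the force, the opening and the grip force at its end, in the units of the state.
- sense(): the state, without advancing time (a new reading comes with each control period).
- capture(name): name is "side" or "top" or "wrist"; returns a dict with "frame" (420x560x3 uint8, red, green, blue), "z_map" (420x560 float32, m along the optical axis (not along the pixel's ray), 0 where there is no reading), "fx", "fy", "cx", "cy" (pixels), "R" (3x3) and "t" (3): a world point X has camera coordinates R X + t; the wrist camera has in their place "T_tool_cam" (4x4, takes a point from camera to tool coordinates, whose origin is the TCP and whose axes are the flange's). Camera axes: x right, y down, z forward; pixel columns grow to the right and rows downward; lengths in m; the calibration is good to about 2 mm. A picture is of the moment at which its call begins: read the wrist's pose just before it.
- finish_job(): hands the job in; it is judged then, once.
Trained networks look in a picture, given as the dict that the camera call returned (one of the last four; its "shot" number tells which), for a name from the list of things; names that differ only in an ending like _2 or _b are one class to them, and where a whole thing is asked for, a point or a joint stands for the part that bears it (a point fixed in the world has none). Each returns a list of dicts, best first, with "p" (0 to 1); they miss things now and then, are a little off and sometimes report something else, mostly with a low value. They report only what shows in the picture. A call takes as long as a camera call. They do not tell look-alikes from the thing itself.
- search_frame(label, picture): "xy" ([column, row] in pixels, amid what is visible of it).
- masks_of(label, picture): "region" (420x560 bool, what is visible of it) and "xy" ([column, row] in pixels, amid what is visible of it).
The state is a dict: "time_s": time; "joints": joint angles; "joint_velocities": joint speeds; "effort": joint torques, N m; "tcp_pos": TCP position; "ee_rot": TCP orientation; "wrist_force": force on the tool from outside, world axes, zero at the start; "moment": the same for the moment, N m; "gripper_width": opening from 0.0 (shut) to 1.0 (fully open); "gripper_force": force on a finger pad.
Only numpy, scipy, OpenCV 4.12 (cv2) and the standard library are available. Lean on these libraries where they do the work, as an engineer would, in place of code of your own. Each camera call takes 0.05 s, during which the arm holds its last target. There are 200 camera calls.

## Working session

There is one attempt and no reset: what is moved stays moved. The work goes in short steps, Python scripts to look and compute and a tool call to move; the robot and the scene stay as the last step left them, time stands still between calls to the robot, and variables do not carry over. Pictures are saved under pics/ and viewed, at most 10 in all, crops included, and the job is handed in when it is done.

Besides the shell and the picture viewer there is one more tool, called after ">>>" in YAML: its name, and indented under it one key for each argument. drive_tool: Moves the arm, as the interface text tells. Its arguments: {"type":"object","properties":{"rows":{"type":"array"}},"required":["rows"]}

```bash
mkdir -p pics
cat > h.py <<'E'
import numpy as np, cv2
from station import *
def cloud(c, s=None):
    z=c["z_map"]; v,u=np.mgrid[:z.shape[0],:z.shape[1]]
    P=np.stack([(u-c["cx"])/c["fx"]*z,(v-c["cy"])/c["fy"]*z,z],-1)
    if "R" in c and c.get("R") is not None: W=(P-np.array(c["t"]))@np.array(c["R"])
    else:
        T=np.array(c["T_tool_cam"]); W=(P@T[:3,:3].T+T[:3,3])@np.array(s["ee_rot"]).T+np.array(s["tcp_pos"])
    W[z<=0]=np.nan
    return W
def save(c,n): cv2.imwrite("pics/"+n,c["frame"][...,::-1])
E
cat > a.py <<'E'
from h import *
for n in ["top","side"]:
    c=capture(n); W=cloud(c); save(c,n+"0.png")
    np.save(n+"W.npy",W)
    for l in ["driver_center","small_driver_center","tray","cover_rim","unit_face","done_unit","spare_cover","plate","caliper"]:
        for m in masks_of(l,c)[:3]:
            p=W[m["region"]]; p=p[~np.isnan(p[:,0])]
            print(n,l,round(m["p"],2),np.round(m["xy"]),len(p),np.round(np.median(p,0),3) if len(p) else '',np.round(np.percentile(p,[2,98],axis=0),3).tolist() if len(p) else '')
print(sense())
E
python3 a.py
```

```text
top driver_center 0.63 [190. 237.] 625 [0.471 0.216 0.022] [[0.443, 0.195, 0.002], [0.498, 0.248, 0.125]]
top small_driver_center 0.71 [183. 183.] 330 [0.586 0.222 0.064] [[0.572, 0.212, 0.013], [0.605, 0.24, 0.125]]
top tray 0.8 [192. 207.] 4852 [0.536 0.219 0.004] [[0.415, 0.158, 0.0], [0.648, 0.285, 0.019]]
top cover_rim 0.95 [364. 109.] 543 [ 0.755 -0.189  0.029] [[0.73, -0.217, 0.02], [0.785, -0.163, 0.036]]
top cover_rim 0.84 [305. 173.] 608 [ 0.605 -0.041  0.087] [[0.578, -0.069, 0.069], [0.633, -0.015, 0.094]]
top unit_face 0.94 [300. 192.] 1908 [ 0.595 -0.037  0.043] [[0.546, -0.1, 0.038], [0.663, 0.019, 0.071]]
top done_unit 0.7 [376. 177.] 2666 [ 0.603 -0.2    0.045] [[0.547, -0.265, 0.013], [0.665, -0.148, 0.084]]
top spare_cover 0.62 [339. 236.] 578 [ 0.464 -0.127  0.041] [[0.436, -0.156, 0.033], [0.491, -0.101, 0.048]]
top plate 0.3 [373. 177.] 2568 [ 0.602 -0.199  0.046] [[0.549, -0.264, 0.038], [0.663, -0.149, 0.084]]
top caliper 0.68 [189. 301.] 998 [0.317 0.22  0.009] [[0.279, 0.118, -0.002], [0.368, 0.297, 0.014]]
top caliper 0.34 [184. 182.] 347 [0.586 0.223 0.065
[... 1326 characters left out ...]
111453e+01, -1.48153843e+01]), 'joint_velocities': array([ 0.01583986,  0.07104598, -0.02221016,  0.00568095, -0.01310226,
       -0.05441583]), 'effort': array([-9.78051648e-04, -3.90474665e+01,  1.87623936e+01,  4.22448680e+00,
        1.54619396e-02, -2.78470981e-05]), 'tcp_pos': array([ 0.19709246, -0.59308902,  0.24158699]), 'ee_rot': array([[-9.48976709e-01, -3.15346168e-01,  2.74038481e-05],
       [-3.15346169e-01,  9.48976707e-01, -5.29275911e-05],
       [-9.31510051e-06, -5.88687497e-05, -9.99999998e-01]]), 'wrist_force': array([0.06496632, 0.460954  , 0.88523229]), 'moment': array([ 0.00307289,  0.00502079, -0.02332852]), 'gripper_force': 0.0, 'gripper_width': 0.9999146748376232}
```

View pics/top0.png

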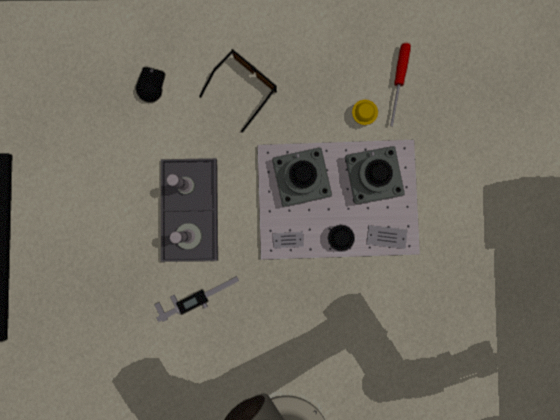

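View pics/side0.png

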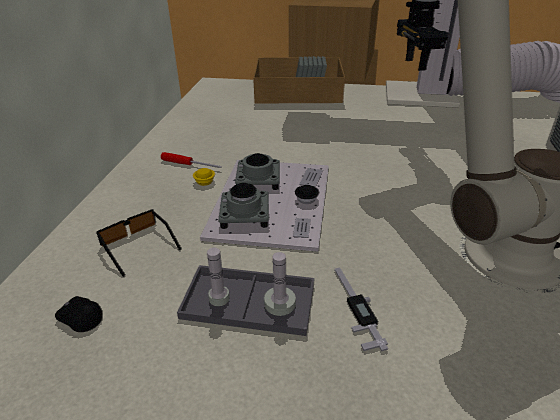

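```bash
cat > b.py <<'E'
import numpy as np
from scipy.optimize import least_squares
for n in ["top","side"]:
    W=np.load(n+"W.npy").reshape(-1,3); W=W[~np.isnan(W[:,0])]
    def sel(x,y,r,z0,z1): 
        return W[(np.hypot(W[:,0]-x,W[:,1]-y)<r)&(W[:,2]>z0)&(W[:,2]<z1)]
    for nm,x,y in [("big",.471,.225),("small",.588,.225)]:
        p=sel(x,y,.05,.115,.135); print(n,nm,"top",len(p),p.mean(0).round(4),(p.min(0)+p.max(0)).round(4)/2)
        p=sel(x,y,.05,.04,.11)
        f=lambda q:np.hypot(p[:,0]-q[0],p[:,1]-q[1])-.012
        r=least_squares(f,[x,y],loss="soft_l1",f_scale=.002); print("  stem",len(p),r.x.round(4),np.abs(f(r.x)).mean().round(4))
    for nm,x,y in [("A",.605,-.041),("B",.605,-.20)]:
        for z0,z1 in [(.076,.1)]:
            p=sel(x,y,.05,z0,z1); print(n,nm,len(p),((p.min(0)+p.max(0))/2).round(4),np.median(p,0).round(4),p.max(0).round(4))
        p=sel(x,y,.06,.06,.1);print(np.histogram(p[:,2],bins=np.arange(.06,.102,.002)))
E
python3 b.py
```

```text
top big top 116 [0.4706 0.2227 0.1229] [0.47    0.22305 0.12065]
  stem 88 [0.4705 0.2239] 0.0002
top small top 111 [0.5881 0.2294 0.1229] [0.5881  0.23005 0.12045]
  stem 92 [0.5889 0.2308] 0.0003
top A 628 [ 0.6042 -0.0405  0.0869] [ 0.6027 -0.0407  0.0869] [ 0.6349 -0.011   0.0958]
(array([  4,   5,   8,  96, 233,  96,   7,   0,   0,  27, 128, 113,  29,
        43,  68, 137,  74,   9,   0,   0]), array([0.06 , 0.062, 0.064, 0.066, 0.068, 0.07 , 0.072, 0.074, 0.076,
       0.078, 0.08 , 0.082, 0.084, 0.086, 0.088, 0.09 , 0.092, 0.094,
       0.096, 0.098, 0.1  ]))
top B 338 [ 0.6057 -0.2053  0.0814] [ 0.6067 -0.2054  0.0818] [ 0.6277 -0.1815  0.0867]
(array([  8,   8,   5,  69, 246, 245, 133,  54,  32,  54,  96, 118,  34,
         4,   0,   0,   0,   0,   0,   0]), array([0.06 , 0.062, 0.064, 0.066, 0.068, 0.07 , 0.072, 0.074, 0.076,
       0.078, 0.08 , 0.082, 0.084, 0.086, 0.088, 0.09 , 0.092, 0.094,
       0.096, 0.098, 0.1  ]))
side big top 134 [0.4711 0.228  0.1221] [0.47135 0.22575 0.12   ]
  stem 357 [0.472  0.2243] 0.0007
side small top 128 [0.5888 0.2349 0.1219] [0.58945 0.2331  0.1207 ]
  stem 366 [0.5902 0.2312] 0.0006
side A 313 [ 0.6055 -0.0374  0.0861] [ 0.6022 -0.0285  0.0864] [ 0.6363 -0.0073  0.0941]
(array([ 24,  26,  35,  70, 135,  43,  11,   2,   0,  15,  82,  39,  15,
        32,  32,  68,  29,   1,   0,   0]), array([0.06 , 0.062, 0.064, 0.066, 0.068, 0.07 , 0.072, 0.074, 0.076,
       0.078, 0.08 , 0.082, 0.084, 0.086, 0.088, 0.09 , 0.092, 0.094,
       0.096, 0.098, 0.1  ]))
side B 119 [ 0.608  -0.2015  0.081 ] [ 0.6064 -0.1983  0.0812] [ 0.6294 -0.1794  0.0859]
(array([22, 19, 11, 43, 97, 66, 46, 16, 21, 21, 32, 40,  5,  0,  0,  0,  0,
        0,  0,  0]), array([0.06 , 0.062, 0.064, 0.066, 0.068, 0.07 , 0.072, 0.074, 0.076,
       0.078, 0.08 , 0.082, 0.084, 0.086, 0.088, 0.09 , 0.092, 0.094,
       0.096, 0.098, 0.1  ]))
```

The top view shows the tray on the left, with the large driver at (188,236) and the small one at (183,183). The open unit is the left one on the plate (302,173), with its rim at z≈0.083. The finished unit is on the right (378,173). The side view agrees. Next I move above the large driver.

>>> drive_tool:
  rows:
    - [100,18.6,32.8,0,0,0,0]
    - [100,18.6,32.8,0,0,0,0]
    - [100,18.6,32.8,0,0,0,0]
    - [100,18.6,32.8,0,0,0,0]
    - [100,18.6,32.8,0,0,0,0]

```text
time_s: 1.42
tcp_pos: [0.2905, -0.4276, 0.2416]
ee_rot: [[-0.949, -0.315, 0.0], [-0.315, 0.949, -0.0], [-0.0, -0.0, -1.0]]
wrist_force: [0.7, -0.2, -0.4]
gripper_width: 1.0
gripper_force: 0.0
```

>>> drive_tool:
  rows:
    - [100,18.6,32.8,0,0,0,0]
    - [100,18.6,32.8,0,0,0,0]
    - [100,18.6,32.8,0,0,0,0]
    - [100,18.6,32.8,0,0,0,0]
    - [100,18.6,32.8,0,0,0,0]

```text
time_s: 1.83
tcp_pos: [0.3836, -0.2634, 0.242]
ee_rot: [[-0.949, -0.315, 0.001], [-0.315, 0.949, -0.0], [-0.001, -0.001, -1.0]]
wrist_force: [0.5, -0.3, -0.1]
gripper_width: 0.999
gripper_force: 0.0
```

>>> drive_tool:
  rows:
    - [100,18.6,32.8,0,0,0,0]
    - [100,18.6,32.8,0,0,0,0]
    - [100,4.6,38.5,0,0,0,0]
    - [100,4.6,38.5,0,0,0,0]
    - [100,4.6,38.5,0,0,0,0]

```text
time_s: 2.25
tcp_pos: [0.4342, -0.0822, 0.2418]
ee_rot: [[-0.949, -0.315, 0.001], [-0.315, 0.949, 0.0], [-0.001, -0.0, -1.0]]
wrist_force: [1.0, 1.5, 0.0]
gripper_width: 0.999
gripper_force: 0.0
```

>>> drive_tool:
  rows:
    - [100,4.6,38.5,0,0,0,0]
    - [100,4.6,38.5,0,0,0,0]
    - [100,4.6,38.5,0,0,0,0]
    - [100,4.6,38.5,0,0,0,0]
    - [100,4.6,38.5,0,0,0,0]

```text
time_s: 2.67
tcp_pos: [0.4569, 0.1105, 0.242]
ee_rot: [[-0.949, -0.316, 0.001], [-0.316, 0.949, 0.0], [-0.001, 0.0, -1.0]]
wrist_force: [0.8, -0.2, -0.5]
gripper_width: 1.004
gripper_force: 0.0
```

>>> drive_tool:
  rows:
    - [100,4.6,38,0,0,0,0]
    - [100,4.6,38,0,0,0,0]
    - [100,4.6,38,0,0,0,0]
    - [100,0,0,0,0,0,0]
    - [100,0,0,0,0,0,0]

```text
time_s: 3.08
tcp_pos: [0.4708, 0.2242, 0.2411]
ee_rot: [[-0.948, -0.318, -0.001], [-0.318, 0.948, -0.0], [0.001, -0.0, -1.0]]
wrist_force: [-0.5, -0.4, 0.0]
gripper_width: 1.002
gripper_force: 0.0
```

```bash
cat > w.py <<'E'
import sys
from h import *
s=sense(); c=capture("wrist"); save(c,sys.argv[1]+".png"); W=cloud(c,s); np.save(sys.argv[1]+"W.npy",W)
print(s["tcp_pos"].round(4),s["ee_rot"].round(3).tolist())
E
python3 w.py wr1; sed 's/\["top","side"\]/["wr1"]/; s/("small",.588,.225)//; s/\[("A".*/[]:/' b.py > b1.py; python3 b1.py
python3 - <<'E'
import numpy as np
W=np.load('wr1W.npy').reshape(-1,3);print(np.nanmin(W,0),np.nanmax(W,0))
E
```

```text
[0.4708 0.2242 0.2411] [[-0.948, -0.318, -0.001], [-0.318, 0.948, -0.0], [0.001, -0.0, -1.0]]
wr1 big top 625 [0.4692 0.2247 0.1219] [0.4697  0.22505 0.11975]
  stem 276 [0.4704 0.2251] 0.0002
[ 0.18897484 -0.12205605 -0.00493434] [0.74603201 0.57463275 0.34215909]
```

View pics/wr1.png

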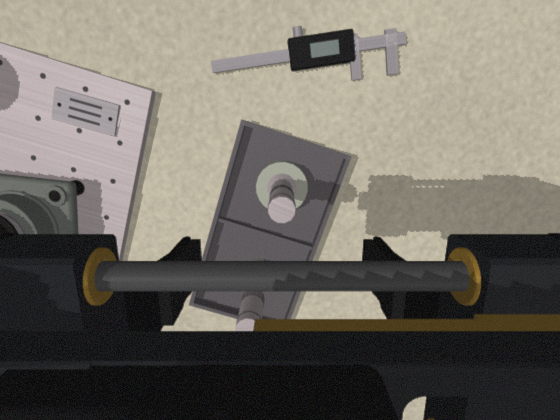

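The wrist picture shows the large driver's stem at (281,205), and its axis is within 1 mm of the TCP in x and y. I descend and grip.

>>> drive_tool:
  rows:
    - [100,0,0,-35,0,0,0]
    - [100,0,0,-35,0,0,0]
    - [100,0,0,-35,0,0,0]
    - [100,0,0,-36,0,0,0]
    - [100,0,0,0,0,0,0]

```text
time_s: 3.55
tcp_pos: [0.4668, 0.218, 0.0946]
ee_rot: [[-0.95, -0.312, -0.012], [-0.312, 0.95, -0.008], [0.014, -0.004, -1.0]]
wrist_force: [-0.8, -0.4, -0.5]
gripper_width: 1.002
gripper_force: 0.0
```

>>> drive_tool:
  rows:
    - [0,0,0,0,0,0,0]
    - [0,0,0,0,0,0,0]
    - [0,0,0,0,0,0,0]
    - [0,0,0,0,0,0,0]
    - [0,0,0,0,0,0,0]

```text
time_s: 3.97
tcp_pos: [0.4717, 0.2231, 0.1024]
ee_rot: [[-0.949, -0.315, 0.003], [-0.315, 0.949, 0.002], [-0.003, 0.001, -1.0]]
wrist_force: [0.7, -0.4, -0.1]
gripper_width: 0.707
gripper_force: 0.0
```

>>> drive_tool:
  rows:
    - [0,0,0,0,0,0,0]
    - [0,0,0,0,0,0,0]
    - [0,0,0,0,0,0,0]
    - [0,0,0,0,0,0,0]
    - [0,0,0,0,0,0,0]

```text
time_s: 4.38
tcp_pos: [0.4709, 0.2225, 0.1005]
ee_rot: [[-0.949, -0.315, -0.0], [-0.315, 0.949, -0.0], [0.0, -0.0, -1.0]]
wrist_force: [-0.3, 0.6, 0.1]
gripper_width: 0.325
gripper_force: 0.0
```

>>> drive_tool:
  rows:
    - [0,0,0,0,0,0,0]
    - [0,0,0,0,0,0,0]
    - [0,0,0,0,0,0,0]
    - [0,0,0,0,0,0,0]
    - [0,0,0,0,0,0,0]

```text
time_s: 4.8
tcp_pos: [0.4708, 0.2226, 0.1004]
ee_rot: [[-0.949, -0.315, -0.0], [-0.315, 0.949, 0.0], [0.0, 0.0, -1.0]]
wrist_force: [0.6, 1.0, -1.2]
gripper_width: 0.267
gripper_force: 29.9
```

>>> drive_tool:
  rows:
    - [0,0,0,10,0,0,0]
    - [0,0,0,20,0,0,0]
    - [0,0,0,30,0,0,0]
    - [0,0,0,30,0,0,0]
    - [0,0,0,30,0,0,0]

```text
time_s: 5.22
tcp_pos: [0.4701, 0.2216, 0.2216]
ee_rot: [[-0.949, -0.315, -0.002], [-0.315, 0.949, -0.002], [0.002, -0.001, -1.0]]
wrist_force: [0.5, 0.3, -3.6]
gripper_width: 0.264
gripper_force: 29.9
```

>>> drive_tool:
  rows:
    - [0,0,0,20,0,0,0]
    - [0,0,0,0,0,0,0]
    - [0,0,0,0,0,0,0]
    - [0,0,0,0,0,0,0]
    - [0,0,0,0,0,0,0]

```text
time_s: 5.63
tcp_pos: [0.4697, 0.2216, 0.2384]
ee_rot: [[-0.949, -0.315, -0.004], [-0.315, 0.949, -0.003], [0.005, -0.001, -1.0]]
wrist_force: [-0.2, -0.5, -4.4]
gripper_width: 0.269
gripper_force: 29.9
```

>>> drive_tool:
  rows:
    - [0,10,-20,0,0,0,0]
    - [0,16,-32,0,0,0,0]
    - [0,16,-32,0,0,0,0]
    - [0,16,-32,0,0,0,0]
    - [0,16,-32,0,0,0,0]

```text
time_s: 6.05
tcp_pos: [0.5446, 0.0729, 0.2387]
ee_rot: [[-0.949, -0.316, -0.004], [-0.316, 0.949, -0.001], [0.004, -0.0, -1.0]]
wrist_force: [0.9, 0.4, -3.5]
gripper_width: 0.268
gripper_force: 30.0
```

>>> drive_tool:
  rows:
    - [0,16,-32,0,0,0,0]
    - [0,16,-32,0,0,0,0]
    - [0,16,-32,0,0,0,0]
    - [0,12,-18,0,0,0,0]
    - [0,0,0,0,0,0,0]

```text
time_s: 6.47
tcp_pos: [0.6059, -0.0433, 0.2377]
ee_rot: [[-0.95, -0.311, -0.004], [-0.311, 0.95, -0.002], [0.004, -0.001, -1.0]]
wrist_force: [0.7, 0.1, -3.7]
gripper_width: 0.27
gripper_force: 30.0
```

>>> drive_tool:
  rows:
    - [0,0,0,0,0,0,0]
    - [0,0,0,0,0,0,0]
    - [0,0,0,0,0,0,0]
    - [0,0,0,0,0,0,0]
    - [0,0,0,0,0,0,0]

```text
time_s: 6.88
tcp_pos: [0.6046, -0.0385, 0.2407]
ee_rot: [[-0.949, -0.317, -0.0], [-0.317, 0.949, 0.0], [0.0, 0.0, -1.0]]
wrist_force: [1.0, -0.1, -3.6]
gripper_width: 0.267
gripper_force: 30.0
```

```bash
cat > p.py <<'E'
from h import *
import sys
from scipy.optimize import least_squares
k=sys.argv[1]; s=sense(); print(s["tcp_pos"].round(4),s["ee_rot"].round(4).tolist(),s["wrist_force"].round(1),s["moment"].round(2))
tx,ty,tz=s["tcp_pos"]; C={n:capture(n) for n in ["top","side","wrist"]}
for n,c in C.items():
    save(c,f"{n}{k}.png"); Wf=cloud(c,s); np.save(f"{n}{k}W.npy",Wf)
    W=Wf.reshape(-1,3); W=W[~np.isnan(W[:,0])]
    def cyl(z0,z1,R,x,y,tilt=False):
        p=W[(np.abs(np.hypot(W[:,0]-x,W[:,1]-y)-R)<.012)&(W[:,2]>z0)&(W[:,2]<z1)]
        if len(p)<15: return None,len(p),0
        zm=(z0+z1)/2
        f=lambda q:np.hypot(p[:,0]-q[0]-(q[2]*(p[:,2]-zm) if tilt else 0),p[:,1]-q[1]-(q[3]*(p[:,2]-zm) if tilt else 0))-R
        r=least_squares(f,[x,y]+([0,0] if tilt else []),loss="soft_l1",f_scale=.001); return r.x.round(4),len(p),np.abs(f(r.x)).mean().round(4)
    zb=tz-.0965
    print(n,"cup",cyl(zb+.002,zb+.011,.03,tx,ty)," stem",cyl(zb+.02,tz-.022,.012,tx,ty,True))
    p=W[(np.hypot(W[:,0]-tx,W[:,1]-ty)<.035)&(W[:,2]>zb-.01)&(W[:,2]<zb+.03)]
    if len(p): print("  low z",np.percentile(p[:,2],[1,5]).round(4))
E
python3 p.py 2
```

```text
[ 0.6046 -0.0385  0.2407] [[-0.9485, -0.3167, -0.0], [-0.3167, 0.9485, 0.0001], [0.0, 0.0001, -1.0]] [ 1.  -0.1 -3.6] [ 0.05 -0.02 -0.05]
top cup (None, 5, 0)  stem (None, 4, 0)
  low z [0.1456 0.1478]
side cup (array([ 0.606 , -0.0381]), 98, np.float64(0.0009))  stem (array([ 0.606 , -0.0384,  0.0089, -0.0143]), 239, np.float64(0.0011))
  low z [0.1443 0.1467]
wrist cup (array([ 0.6045, -0.0374]), 133, np.float64(0.0001))  stem (array([ 0.6045, -0.0376,  0.0085, -0.0007]), 1005, np.float64(0.0003))
  low z [0.1462 0.1551]
```

```bash
cat > q.py <<'E'
import numpy as np
from scipy.optimize import least_squares
for n in ["topW.npy","sideW.npy","wrist2W.npy"]:
    W=np.load(n).reshape(-1,3); W=W[~np.isnan(W[:,0])]
    d=np.hypot(W[:,0]-.6045,W[:,1]+.0395); q=W[(d<.040)&(W[:,2]>.076)&(W[:,2]<.1)]
    zt=np.median(q[(np.hypot(q[:,0]-.6045,q[:,1]+.0395)<.012)][:,2]) if len(q) else .0936
    zr=zt-.010
    p=q[(q[:,2]>zr+.002)&(q[:,2]<zt-.001)]
    res=lambda s:np.hypot(p[:,0]-s[0],p[:,1]-s[1])-(.0235-.65*(p[:,2]-zr))
    r=least_squares(res,[.6045,-.0395],loss="soft_l1",f_scale=.001)
    print(n,"ztop",zt.round(4),"dome",r.x.round(4),len(p),np.abs(res(r.x)).mean().round(4))
    # rim: outer boundary of all high points
    a=np.arctan2(q[:,1]+.0395,q[:,0]-.6045); b=[]
    for k in range(36):
        m=q[(a>=-np.pi+k*np.pi/18)&(a<-np.pi+(k+1)*np.pi/18)]
        if len(m)>2: b.append(m[np.hypot(m[:,0]-.6045,m[:,1]+.0395).argmax()])
    b=np.array(b); g=lambda s:np.hypot(b[:,0]-s[0],b[:,1]-s[1])-s[2]
    if len(b)>6:
        r=least_squares(g,[.6045,-.0395,.031],loss="soft_l1",f_scale=.001); print("   rim",r.x.round(4),len(b))
    # hub side walls r=41mm z .045-.066
    p=W[(np.abs(d-.041)<.006)&(W[:,2]>.052)&(W[:,2]<.066)]
    h=lambda s:np.hypot(p[:,0]-s[0],p[:,1]-s[1])-.041
    if len(p)>10: r=least_squares(h,[.6045,-.0395],loss="soft_l1",f_scale=.001); print("   hub",r.x.round(4),len(p))
E
python3 q.py
```

```text
topW.npy ztop 0.0917 dome [ 0.6036 -0.0405] 191 0.0029
   rim [ 0.6039 -0.0404  0.0302] 36
   hub [ 0.605  -0.0404] 30
sideW.npy ztop 0.0916 dome [ 0.6045 -0.0385] 95 0.0024
   rim [ 0.6046 -0.0384  0.0302] 33
   hub [ 0.6055 -0.0398] 181
wrist2W.npy ztop nan dome [ 0.6045 -0.0395] 0 nan
   rim [ 0.6033 -0.0391  0.0306] 17
   hub [ 0.6038 -0.0389] 86
  return _methods._mean(a, axis=axis, dtype=dtype,
  ret = ret.dtype.type(ret / rcount)
q.py:11: RuntimeWarning: Mean of empty slice.
  print(n,"ztop",zt.round(4),"dome",r.x.round(4),len(p),np.abs(res(r.x)).mean().round(4))
```

View pics/wrist2.png

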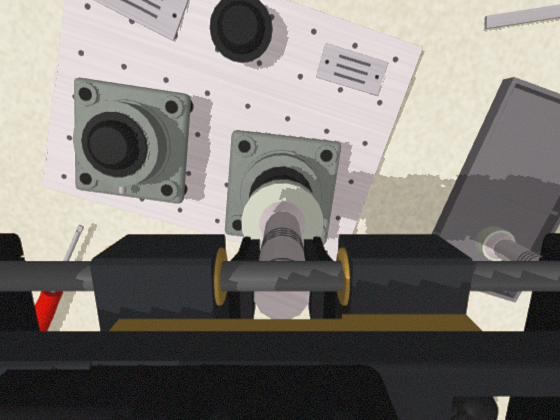

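The wrist picture shows the driver's cup at (283,210) above the open unit, with the black cover just visible behind it at (283,180). The driver is upright and about 1 mm off in x and y, so I correct that and go lower.

>>> drive_tool:
  rows:
    - [0,-1,-1.4,-10,0,0,0]
    - [0,0,0,-20,0,0,0]
    - [0,0,0,-14,0,0,0]
    - [0,0,0,0,0,0,0]
    - [0,0,0,0,0,0,0]

```text
time_s: 7.45
tcp_pos: [0.6033, -0.0411, 0.1955]
ee_rot: [[-0.949, -0.315, -0.002], [-0.315, 0.949, -0.001], [0.003, 0.0, -1.0]]
wrist_force: [-0.7, -0.3, -3.3]
gripper_width: 0.268
gripper_force: 30.0
```

>>> drive_tool:
  rows:
    - [0,0,0,0,0,0,0]
    - [0,0,0,0,0,0,0]
    - [0,0,0,0,0,0,0]
    - [0,0,0,0,0,0,0]
    - [0,0,0,0,0,0,0]

```text
time_s: 7.87
tcp_pos: [0.6041, -0.0409, 0.1971]
ee_rot: [[-0.949, -0.315, 0.001], [-0.315, 0.949, 0.0], [-0.001, -0.0, -1.0]]
wrist_force: [-0.1, 0.2, -3.4]
gripper_width: 0.266
gripper_force: 30.0
```

```bash
python3 p.py 3; sed -i 's/"wrist2W.npy"/"wrist2W.npy","wrist3W.npy"/' q.py; python3 q.py 2>/dev/null | tail -3
python3 - <<'E'
import cv2
a=cv2.imread('pics/wrist3.png')[130:330,190:380]; b=cv2.imread('pics/side3.png')[130:250,190:310]
cv2.imwrite('pics/c3.png',cv2.hconcat([cv2.resize(a,(400,420)),cv2.resize(b,(400,420))]))
E
```

```text
[ 0.6041 -0.0409  0.1971] [[-0.949, -0.3154, 0.0011], [-0.3154, 0.949, 0.0002], [-0.0011, -0.0002, -1.0]] [-0.1  0.2 -3.4] [ 0.02  0.03 -0.05]
top cup (None, 3, 0)  stem (None, 3, 0)
  low z [0.1039 0.1095]
side cup (array([ 0.6055, -0.0405]), 87, np.float64(0.0009))  stem (array([ 0.6052, -0.0406, -0.0026, -0.0211]), 222, np.float64(0.0011))
  low z [0.0995 0.1015]
wrist cup (array([ 0.6041, -0.0396]), 125, np.float64(0.0001))  stem (array([ 0.604 , -0.0398,  0.0091, -0.0013]), 1009, np.float64(0.0003))
  low z [0.1025 0.1118]
wrist3W.npy ztop nan dome [ 0.6045 -0.0395] 0 nan
   rim [ 0.6037 -0.0394  0.0307] 15
   hub [ 0.6041 -0.0391] 108
```

View pics/c3.png

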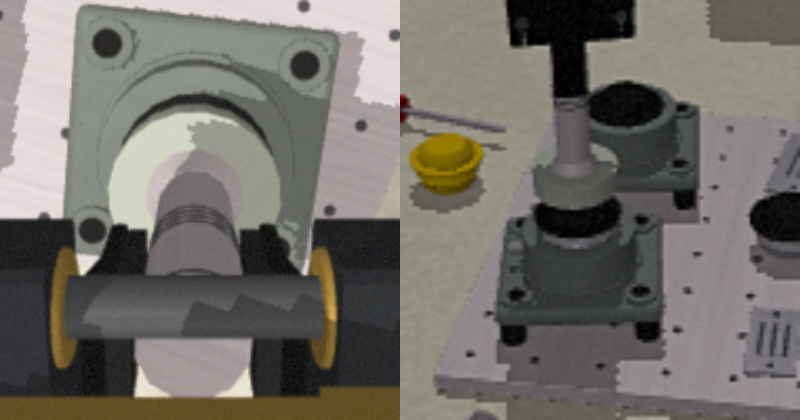

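Left (wrist): the cup is centred over the cover, with its dark crescent at (215,105). Right (side): the cup is just above the cover at (577,215). After a small correction I go down close to the rim.

>>> drive_tool:
  rows:
    - [0,-0.3,0.7,-3,0,0,0]
    - [0,0,0,-4,0,0,0]
    - [0,0,0,-4,0,0,0]
    - [0,0,0,-2,0,0,0]
    - [0,0,0,0,0,0,0]

```text
time_s: 8.43
tcp_pos: [0.603, -0.0403, 0.1825]
ee_rot: [[-0.949, -0.315, -0.002], [-0.315, 0.949, -0.0], [0.002, 0.0, -1.0]]
wrist_force: [-1.1, -0.8, -4.4]
gripper_width: 0.271
gripper_force: 30.0
```

>>> drive_tool:
  rows:
    - [0,0,0,-1,0,0,0]
    - [0,0,0,-1,0,0,0]
    - [0,0,0,-1,0,0,0]
    - [0,0,0,0,0,0,0]
    - [0,0,0,0,0,0,0]

```text
time_s: 8.85
tcp_pos: [0.6036, -0.0402, 0.1806]
ee_rot: [[-0.949, -0.315, 0.0], [-0.315, 0.949, 0.0], [-0.0, -0.0, -1.0]]
wrist_force: [-0.6, -0.1, -3.5]
gripper_width: 0.264
gripper_force: 30.0
```

>>> drive_tool:
  rows:
    - [0,0,0,-1,0,0,0]
    - [0,0,0,-1,0,0,0]
    - [0,0,0,-1,0,0,0]
    - [0,0,0,0,0,0,0]
    - [0,0,0,0,0,0,0]

```text
time_s: 9.27
tcp_pos: [0.6037, -0.0402, 0.1778]
ee_rot: [[-0.949, -0.315, 0.0], [-0.315, 0.949, -0.0], [-0.0, -0.0, -1.0]]
wrist_force: [-0.4, 0.4, -2.4]
gripper_width: 0.27
gripper_force: 30.0
```

>>> drive_tool:
  rows:
    - [0,0,0,-1,0,0,0]
    - [0,0,0,-1,0,0,0]
    - [0,0,0,0,0,0,0]
    - [0,0,0,0,0,0,0]

```text
time_s: 9.6
tcp_pos: [0.6039, -0.0402, 0.1761]
ee_rot: [[-0.949, -0.316, 0.001], [-0.316, 0.949, -0.0], [-0.001, -0.0, -1.0]]
wrist_force: [-1.0, 0.7, 0.7]
gripper_width: 0.267
gripper_force: 30.0
```

>>> drive_tool:
  rows:
    - [0,0,0,-1,0,0,0]
    - [0,0,0,-1,0,0,0]
    - [0,0,0,0,0,0,0]
    - [0,0,0,0,0,0,0]

```text
time_s: 9.93
tcp_pos: [0.604, -0.0402, 0.1742]
ee_rot: [[-0.949, -0.316, 0.001], [-0.316, 0.949, -0.0], [-0.001, -0.001, -1.0]]
wrist_force: [-0.8, 0.4, 4.4]
gripper_width: 0.267
gripper_force: 30.0
```

```bash
python3 p.py 4
```

```text
[ 0.604  -0.0402  0.1742] [[-0.9489, -0.3156, 0.0012], [-0.3156, 0.9489, -0.0002], [-0.0011, -0.0005, -1.0]] [-0.8  0.4  4.4] [0.09 0.35 0.05]
top cup (None, 4, 0)  stem (None, 2, 0)
  low z [0.0682 0.0688]
side cup (array([ 0.605 , -0.0396]), 81, np.float64(0.0009))  stem (array([ 6.053e-01, -4.000e-02,  2.000e-04, -1.150e-02]), 211, np.float64(0.0011))
  low z [0.0682 0.0751]
wrist cup (array([ 0.6038, -0.039 ]), 124, np.float64(0.0001))  stem (array([ 0.6038, -0.0392,  0.0102, -0.0007]), 1018, np.float64(0.0003))
  low z [0.0754 0.0796]
```

>>> drive_tool:
  rows:
    - [0,0,0,-1,0,0,0]
    - [0,0,0,-1,0,0,0]
    - [0,0,0,-1,0,0,0]
    - [0,0,0,0,0,0,0]
    - [0,0,0,0,0,0,0]

```text
time_s: 10.5
tcp_pos: [0.6041, -0.0402, 0.1717]
ee_rot: [[-0.949, -0.316, 0.002], [-0.316, 0.949, -0.0], [-0.002, -0.001, -1.0]]
wrist_force: [-2.1, 0.3, 7.1]
gripper_width: 0.27
gripper_force: 30.0
```

```bash
python3 p.py 5
python3 - <<'E'
import cv2
a=cv2.imread('pics/wrist5.png')[130:330,190:380]; b=cv2.imread('pics/side5.png')[150:250,200:300]
cv2.imwrite('pics/c5.png',cv2.hconcat([cv2.resize(a,(400,420)),cv2.resize(b,(400,420))]))
E
```

```text
[ 0.6041 -0.0402  0.1717] [[-0.9488, -0.3158, 0.0017], [-0.3158, 0.9488, -0.0003], [-0.0015, -0.0008, -1.0]] [-2.1  0.3  7.1] [ 0.17  0.61 -0.01]
top cup (None, 2, 0)  stem (None, 3, 0)
  low z [0.0654 0.0657]
side cup (array([ 0.6054, -0.0398]), 84, np.float64(0.0009))  stem (array([ 0.6053, -0.04  ,  0.0183, -0.0112]), 211, np.float64(0.0011))
  low z [0.0654 0.0661]
wrist cup (array([ 0.6038, -0.039 ]), 127, np.float64(0.0001))  stem (array([ 0.6039, -0.0392,  0.0112, -0.0008]), 1020, np.float64(0.0003))
  low z [0.0727 0.0754]
```

View pics/c5.png

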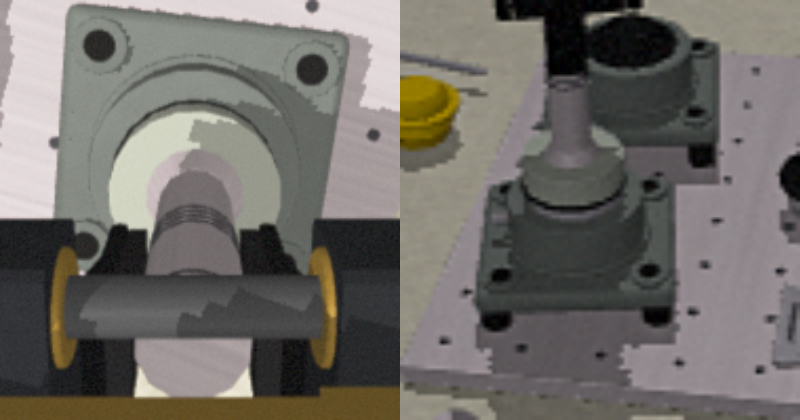

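Left: the cup sits concentrically on the hub. Right: the cup's edge lies evenly on the rim at (575,200). There is a small positive moment about y, so I yield to it slightly.

>>> drive_tool:
  rows:
    - [0,0,0,0,0,0.01,0]
    - [0,0,0,0,0,0,0]
    - [0,0,0,0,0,0,0]
    - [0,0,0,0,0,0,0]

```text
time_s: 10.98
tcp_pos: [0.6048, -0.0402, 0.1718]
ee_rot: [[-0.949, -0.316, -0.007], [-0.316, 0.949, -0.0], [0.006, 0.002, -1.0]]
wrist_force: [-0.7, -0.7, 6.9]
gripper_width: 0.272
gripper_force: 30.0
```

```bash
cat > f.py <<'E'
from h import *
L=[]
for i in range(6):
    s=sense(); L.append(np.r_[s["wrist_force"],s["moment"]]); capture("side")
print(s["time_s"],s["tcp_pos"].round(4),s["ee_rot"][:,2].round(4),np.mean(L,0).round(2))
E
python3 f.py
```

```text
11.2333 [ 0.6048 -0.0402  0.1719] [-6.6e-03 -2.0e-04 -1.0e+00] [-0.4  -0.42  6.7   0.07  0.17  0.02]
```

>>> drive_tool:
  rows:
    - [0,0,0,-1,0,0.004,0]
    - [0,0,0,-1,0,0,0]
    - [0,0,0,-1,0,0,0]
    - [0,0,0,0,0,0,0]
    - [0,0,0,0,0,0,0]

```text
time_s: 11.7
tcp_pos: [0.6051, -0.0402, 0.1699]
ee_rot: [[-0.949, -0.316, -0.009], [-0.316, 0.949, -0.0], [0.009, 0.003, -1.0]]
wrist_force: [-0.6, 0.2, 9.9]
gripper_width: 0.271
gripper_force: 30.0
```

```bash
python3 f.py
```

```text
11.95 [ 0.6051 -0.0402  0.1699] [-9.3e-03 -5.0e-04 -1.0e+00] [-1.35  0.34 10.24  0.18  0.44  0.03]
```

>>> drive_tool:
  rows:
    - [0,-0.7,0,0,0,0,0]
    - [0,0,0,0,0,0,0]
    - [0,0,0,0,0,0,0]

```text
time_s: 12.25
tcp_pos: [0.6048, -0.0402, 0.17]
ee_rot: [[-0.949, -0.316, -0.008], [-0.316, 0.949, -0.0], [0.008, 0.002, -1.0]]
wrist_force: [-1.2, -0.1, 9.9]
gripper_width: 0.273
gripper_force: 30.0
```

```bash
python3 f.py
```

```text
12.5 [ 0.6048 -0.0402  0.17  ] [-8.3e-03 -4.0e-04 -1.0e+00] [-0.73  0.18  9.82  0.14  0.18  0.03]
```

>>> drive_tool:
  rows:
    - [0,-0.7,0,-1,0,-0.003,0]
    - [0,0,0,-1,0,0,0]
    - [0,0,0,-1,0,0,0]
    - [0,0,0,0,0,0,0]
    - [0,0,0,0,0,0,0]

```text
time_s: 12.97
tcp_pos: [0.6045, -0.0402, 0.1679]
ee_rot: [[-0.949, -0.317, -0.004], [-0.317, 0.949, -0.001], [0.004, 0.001, -1.0]]
wrist_force: [-1.0, 0.5, 13.1]
gripper_width: 0.265
gripper_force: 30.0
```

```bash
python3 f.py
```

```text
13.2167 [ 0.6045 -0.0402  0.1679] [-4.1e-03 -6.0e-04 -1.0e+00] [-0.85  0.4  12.57  0.19  0.41  0.03]
```

>>> drive_tool:
  rows:
    - [0,-0.6,0,-1,0,0,0]
    - [0,0,0,-1,0,0,0]
    - [0,0,0,0,0,0,0]
    - [0,0,0,0,0,0,0]

```text
time_s: 13.6
tcp_pos: [0.6034, -0.04, 0.1646]
ee_rot: [[-0.949, -0.316, -0.005], [-0.316, 0.949, 0.0], [0.005, 0.002, -1.0]]
wrist_force: [-1.3, 2.0, 7.3]
gripper_width: 0.271
gripper_force: 30.0
```

>>> drive_tool:
  rows:
    - [0,-0.3,0,-1,0,0,0]
    - [0,0,0,-1,0,0,0]
    - [0,0,0,0,0,0,0]
    - [0,0,0,0,0,0,0]

```text
time_s: 13.93
tcp_pos: [0.6034, -0.04, 0.1634]
ee_rot: [[-0.949, -0.316, -0.005], [-0.316, 0.949, -0.0], [0.004, 0.001, -1.0]]
wrist_force: [-0.6, 1.2, 11.1]
gripper_width: 0.269
gripper_force: 30.0
```

```bash
python3 f.py
```

```text
14.1833 [ 0.6034 -0.04    0.1634] [-4.5e-03 -1.0e-04 -1.0e+00] [-1.37  1.03 11.5   0.32  0.24  0.03]
```

The force dropped and then rose at only the feet's stiffness, so the cover has clicked home. I lift off and check.

>>> drive_tool:
  rows:
    - [0,0,0,-0.5,0,0,0]
    - [0,0,0,0,0,0,0]
    - [0,0,0,2,0,0,0]
    - [0,0,0,3,0,0,0]
    - [0,0,0,3,0,0,0]

```text
time_s: 14.65
tcp_pos: [0.6018, -0.04, 0.1678]
ee_rot: [[-0.949, -0.315, -0.01], [-0.315, 0.949, 0.001], [0.009, 0.004, -1.0]]
wrist_force: [0.4, -0.5, -3.6]
gripper_width: 0.267
gripper_force: 30.0
```

>>> drive_tool:
  rows:
    - [0,0,0,5,0,0,0]
    - [0,0,0,12,0,0,0]
    - [0,0,0,25,0,0,0]
    - [0,0,0,25,0,0,0]
    - [0,0,0,12,0,0,0]

```text
time_s: 15.07
tcp_pos: [0.6009, -0.0403, 0.2482]
ee_rot: [[-0.949, -0.315, -0.012], [-0.315, 0.949, -0.0], [0.012, 0.004, -1.0]]
wrist_force: [1.1, 0.2, -1.4]
gripper_width: 0.268
gripper_force: 30.0
```

>>> drive_tool:
  rows:
    - [0,-16,32,0,0,0,0]
    - [0,-16,32,0,0,0,0]
    - [0,-16,32,0,0,0,0]
    - [0,-16,32,0,0,0,0]
    - [0,-16,32,0,0,0,0]

```text
time_s: 15.48
tcp_pos: [0.5185, 0.1204, 0.2449]
ee_rot: [[-0.949, -0.314, -0.017], [-0.314, 0.949, -0.002], [0.017, 0.004, -1.0]]
wrist_force: [0.7, 1.3, -4.0]
gripper_width: 0.266
gripper_force: 30.0
```

```bash
cat > v.py <<'E'
from h import *
for n in ["top","side"]:
    c=capture(n); save(c,n+"6.png"); W=cloud(c).reshape(-1,3); W=W[~np.isnan(W[:,0])]
    for nm,x,y in [("open",.604,-.040),("done",.606,-.204)]:
        d=np.hypot(W[:,0]-x,W[:,1]-y)
        hub=W[(d>.034)&(d<.039)&(W[:,2]>.06)&(W[:,2]<.08)]; rim=W[(d>.025)&(d<.030)&(W[:,2]>.06)]; top=W[(d<.014)&(W[:,2]>.06)]
        A=np.c_[rim[:,:2]-[x,y],np.ones(len(rim))]; g=np.linalg.lstsq(A,rim[:,2],rcond=None)[0]
        print(n,nm,"hub",np.median(hub[:,2]).round(4),"rim",np.median(rim[:,2]).round(4),"top",np.median(top[:,2]).round(4),"slope",g[:2].round(3),len(rim))
E
python3 v.py; python3 f.py
```

```text
top open hub 0.069 rim 0.0722 top 0.082 slope [0.004 0.005] 179
top done hub 0.0696 rim 0.0723 top 0.0828 slope [ 0.006 -0.043] 167
side open hub 0.0687 rim 0.0717 top 0.0813 slope [ 0.016 -0.015] 75
side done hub 0.0642 rim 0.0689 top nan slope [-0.518 -1.189] 3
15.8333 [0.521  0.1189 0.2461] [-0.0134 -0.001  -0.9999] [ 0.29 -0.15 -3.5  -0.03 -0.08  0.02]
  return _methods._mean(a, axis=axis, dtype=dtype,
  ret = ret.dtype.type(ret / rcount)
```

The rim is 3.1 mm above the hub and level, so the cover is home. I take the driver back to its place in the tray.

>>> drive_tool:
  rows:
    - [0,-15,30,0,0,-0.012,0]
    - [0,-15,30,0,0,0,0]
    - [0,-15,30,0,0,0,0]
    - [0,-5,14,0,0,0,0]
    - [0,0,0,0,0,0,0]

```text
time_s: 16.3
tcp_pos: [0.4708, 0.2254, 0.2468]
ee_rot: [[-0.948, -0.317, 0.001], [-0.317, 0.948, 0.001], [-0.001, 0.0, -1.0]]
wrist_force: [-0.5, -0.4, -4.2]
gripper_width: 0.266
gripper_force: 30.0
```

>>> drive_tool:
  rows:
    - [0,0,0,-20,0,0,0]
    - [0,0,0,-30,0,0,0]
    - [0,0,0,-30,0,0,0]
    - [0,0,0,-30,0,0,0]
    - [0,0,0,-15,0,0,0]

```text
time_s: 16.72
tcp_pos: [0.47, 0.221, 0.1183]
ee_rot: [[-0.95, -0.312, -0.005], [-0.312, 0.95, -0.004], [0.006, -0.002, -1.0]]
wrist_force: [0.0, -0.4, -3.9]
gripper_width: 0.267
gripper_force: 30.0
```

>>> drive_tool:
  rows:
    - [0,0,0,0,0,0,0]
    - [0,0,0,0,0,0,0]
    - [0,0,0,0,0,0,0]
    - [0,0,0,0,0,0,0]
    - [0,0,0,0,0,0,0]

```text
time_s: 17.13
tcp_pos: [0.4722, 0.2242, 0.1236]
ee_rot: [[-0.949, -0.315, 0.004], [-0.315, 0.949, 0.002], [-0.004, 0.001, -1.0]]
wrist_force: [-0.8, -0.5, -4.6]
gripper_width: 0.269
gripper_force: 30.0
```

```bash
python3 p.py 7
```

```text
[0.4722 0.2242 0.1236] [[-0.9491, -0.3151, 0.0035], [-0.3151, 0.9491, 0.0021], [-0.004, 0.0009, -1.0]] [-0.8 -0.5 -4.6] [ 0.01 -0.03  0.03]
top cup (None, 0, 0)  stem (None, 0, 0)
side cup (array([0.4738, 0.2245]), 106, np.float64(0.0006))  stem (array([ 0.4736,  0.2246, -0.0012, -0.0184]), 274, np.float64(0.0008))
  low z [0.0278 0.0303]
wrist cup (array([0.4726, 0.2254]), 122, np.float64(0.0001))  stem (array([ 4.723e-01,  2.252e-01,  3.300e-03, -2.000e-04]), 1011, np.float64(0.0003))
  low z [0.029  0.0388]
```

>>> drive_tool:
  rows:
    - [0,0,0,-8,0,0,0]
    - [0,0,0,-7,0,0,0]
    - [0,0,0,-4,0,0,0]
    - [0,0,0,0,0,0,0]
    - [0,0,0,0,0,0,0]

```text
time_s: 17.7
tcp_pos: [0.4711, 0.2236, 0.1024]
ee_rot: [[-0.949, -0.315, -0.0], [-0.315, 0.949, -0.001], [0.0, -0.001, -1.0]]
wrist_force: [0.3, 0.6, -4.3]
gripper_width: 0.266
gripper_force: 30.0
```

>>> drive_tool:
  rows:
    - [0,0,0,-1,0,0,0]
    - [0,0,0,-1,0,0,0]
    - [0,0,0,-1,0,0,0]
    - [0,0,0,0,0,0,0]
    - [0,0,0,0,0,0,0]

```text
time_s: 18.12
tcp_pos: [0.4715, 0.224, 0.1003]
ee_rot: [[-0.949, -0.315, 0.002], [-0.315, 0.949, 0.0], [-0.002, -0.0, -1.0]]
wrist_force: [0.4, -0.8, -2.5]
gripper_width: 0.27
gripper_force: 30.0
```

Just touching the floor. I go down 0.7 mm more and release.

>>> drive_tool:
  rows:
    - [0,0,0,-0.7,0,0,0]
    - [0,0,0,0,0,0,0]
    - [0,0,0,0,0,0,0]

```text
time_s: 18.37
tcp_pos: [0.4716, 0.224, 0.1002]
ee_rot: [[-0.949, -0.316, 0.002], [-0.316, 0.949, 0.0], [-0.002, -0.0, -1.0]]
wrist_force: [-1.8, 0.7, 4.7]
gripper_width: 0.27
gripper_force: 30.0
```

>>> drive_tool:
  rows:
    - [40,0,0,0,0,0,0]
    - [60,0,0,0,0,0,0]
    - [100,0,0,0,0,0,0]
    - [100,0,0,0,0,0,0]
    - [100,0,0,0,0,0,0]

```text
time_s: 18.78
tcp_pos: [0.4714, 0.2238, 0.0992]
ee_rot: [[-0.949, -0.315, 0.001], [-0.315, 0.949, 0.0], [-0.001, -0.0, -1.0]]
wrist_force: [1.4, -1.1, -0.2]
gripper_width: 0.566
gripper_force: 0.0
```

>>> drive_tool:
  rows:
    - [100,0,0,0,0,0,0]
    - [100,0,0,0,0,0,0]
    - [100,0,0,0,0,0,0]
    - [100,0,0,0,0,0,0]
    - [100,0,0,0,0,0,0]

```text
time_s: 19.2
tcp_pos: [0.4713, 0.2238, 0.0993]
ee_rot: [[-0.949, -0.315, 0.001], [-0.315, 0.949, 0.0], [-0.001, -0.0, -1.0]]
wrist_force: [-0.4, -0.0, -0.2]
gripper_width: 0.937
gripper_force: 0.0
```

>>> drive_tool:
  rows:
    - [100,0,0,20,0,0,0]
    - [100,0,0,35,0,0,0]
    - [100,0,0,35,0,0,0]
    - [100,0,0,35,0,0,0]
    - [100,0,0,0,0,0,0]

```text
time_s: 19.62
tcp_pos: [0.4748, 0.2259, 0.2322]
ee_rot: [[-0.948, -0.317, 0.014], [-0.317, 0.948, 0.008], [-0.016, 0.003, -1.0]]
wrist_force: [0.2, 1.1, -0.2]
gripper_width: 0.998
gripper_force: 0.0
```

>>> drive_tool:
  rows:
    - [100,0,0,0,0,0,0]
    - [100,0,0,0,0,0,0]
    - [100,0,0,0,0,0,0]
    - [100,0,0,0,0,0,0]
    - [100,0,0,0,0,0,0]

```text
time_s: 20.03
tcp_pos: [0.4709, 0.2235, 0.2231]
ee_rot: [[-0.949, -0.315, -0.001], [-0.315, 0.949, -0.002], [0.001, -0.001, -1.0]]
wrist_force: [0.5, 0.3, -0.5]
gripper_width: 0.998
gripper_force: 0.0
```

```bash
python3 v.py 2>/dev/null; python3 w.py wr8; sed -i 's/"wr1"/"wr8"/' b1.py; python3 b1.py
```

```text
top open hub 0.0691 rim 0.072 top 0.0824 slope [-0.003 -0.007] 176
top done hub 0.0695 rim 0.0723 top 0.0829 slope [ 0.008 -0.042] 173
side open hub 0.0688 rim 0.0716 top 0.0819 slope [0.015 0.003] 79
side done hub 0.0681 rim 0.0722 top nan slope [-0.022 -0.026] 12
[0.4711 0.2236 0.2235] [[-0.949, -0.315, -0.0], [-0.315, 0.949, -0.001], [0.001, -0.001, -1.0]]
wr8 big top 705 [0.4704 0.2245 0.1219] [0.4713 0.2246 0.1197]
  stem 335 [0.4717 0.2249] 0.0002
```

View pics/side6.png

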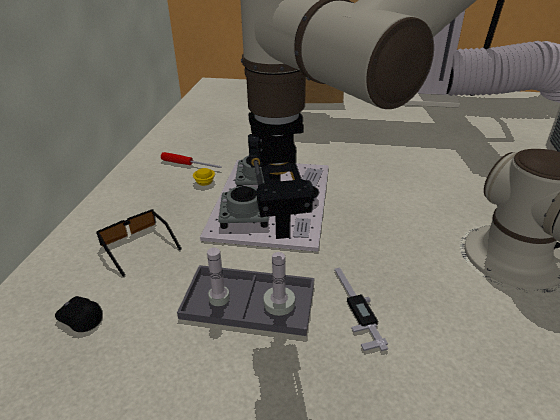

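The side view shows the large driver upright in its compartment (279,285), the cover flat on the hub (243,197), and the gripper clear. I hand the job in.

```bash
python3 -c "
from station import *
print(finish_job())"
```

```text
the job is handed in; nothing more can be done
None
```

The cover clicked home at about 17 N and sits level on the hub. The larger driver stands upright in its tray again, and the job is handed in; it returned no verdict.

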